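# Feel a plate clearance with a taper gauge

## Task

Take the red-handled taper gauge out of the wooden rack, leaving the yellow-handled one where it is, and lower its blade point-first, upright and square, between the two spring-backed steel plates of the blue and grey fixture, until it drags snugly with each plate pushed back a millimetre or two. Do not force it: no plate may be pushed far back and the collar under the handle must stay clear of the plates. Finish holding the gauge still in the gripper at that depth; do not let go.

Things in the scene. Friction and masses are not known exactly. Their poses are not given: they have to be found in the camera images.
- red_gauge: Taper gauge, 0.12 kg: red handle 24x24 mm, 6 to 56 mm above the origin; dark collar 34x34x6 mm; below it a steel blade 80 mm long, 24 mm wide, an even wedge 3 mm thick at the tip, 12.6 mm at the collar (0.12 mm per mm). Starts upright in a rack slot, collar on the rack top. Origin: centre of the collar's underside. z up the handle, x along the blade's width, y through its thickness.
- red_gauge_tip (a point): Middle of the red gauge's blade tip, 80 mm below the gauge's origin.
- yellow_gauge: A second gauge of the same size and shape above, with a yellow handle and a blade of nearly even 12 mm thickness. Stands in the other slot, 90 mm from the red one. Not needed: leave it there.
- gauge_rack: Fixed wooden block, 64 x 180 mm on plan, 92 mm high, with two upright slots (28 mm along its x, 16 mm along its y) centred 45 mm either side of its middle along its y. Origin: centre of its underside; z up.
- fixture: Fixed clearance fixture: grey base plate 110 x 130 x 12 mm carrying two blue cheeks (up to 62 mm high) with one upright steel plate each. The two plates face one another across the fixture's y axis (the gap's width is measured along y); the plates and the gap run along its x. Origin: centre of the base's underside; z up.
- gap_mouth (a point): Point on the fixture's middle axis, 90 mm above the bench, level with the tops of the two plates; nothing stands higher there. The gap's true middle may lie up to 0.7 mm from it along y. Same axes as the fixture.
- lip_left (a point): Middle of the left (fixture +y) plate's inner lip, 85 mm above the bench; moves with the plate. Each plate is 50 mm along x and 7 mm thick and ends at the top in a rounded lip of 5 mm radius; this is its inner edge. The lips start 6 to 8.5 mm apart and are the narrowest place; below them the gap is 6 mm wider and clear for 73 mm down to the base.
- lip_right (a point): The same point of the right plate (fixture -y).
- plate_left (a joint): How far the left plate is pushed back (away from the gap), m: 0 at rest on its stop, 0.006 at the end of its travel. Spring: 2 N preload plus 2.5 N per mm.
- plate_right (a joint): The same for the right plate.

How it is judged:
By the outcome, as a careful person would: the job done as asked, in the order asked, and still so for the second after the job is handed in, while the arm keeps its last pose, push and grip.
It also fails if it takes over 38 s, if anything falls off the work surface, if the arm or the gripper's body presses on something with over 40 N, if the wrist force passes 120 N, or if a joint passes its speed limit or range.

## Robot

A 6-joint arm with a two-finger parallel gripper is mounted at the origin on a cart in front of the work surface, level with it; the furniture and walls round the work are solid. World frame = base frame: x ahead of the robot, y to its left, z up, the work surface at z = 0. Lengths are in mm, angles in degrees, forces in N, time in s.
With the tool pointing down it reaches from about 425 to 1125 mm from the base axis. Payload 14.9 kg.
Tool frame: the origin (TCP) lies midway between the tips of the shut fingers; the grasp point (between the pads) lies 19 mm behind it (manip.grasp_offset is the distance from the TCP to the grasp point, in mm); z points along the fingers, y is the line along which they close (so a half turn about z gives the same grasp; the last joint's range is limited). The gripper opens to 91 mm and grips with 3 to 60 N. Pads are 32 mm wide; open, the fingers measure 118 mm over their backs; the gripper's body (76 mm by 178 mm) begins 60 mm behind the grasp point.
Start: joints at [70.113, 21.709, 99.362, -0, 58.929, -1.908], TCP at [216.08, 665.828, 174.832] pointing down, gripper open.
Joint ranges: [-158.91, 158.91], [-42.39, 125.64], [0.06, 152.35], [-60.88, 240.88], [17.5, 164.5], [-176.32, 176.32]. Speed limits (degrees/s): [108.29, 108.29, 136.94, 180, 180, 180].

## Interface

Orientations are given as [roll, pitch, yaw] about the fixed x, y, z axes, in that order (R = Rz(yaw) Ry(pitch) Rx(roll)).
In Python, from station import manip gives the robot as it stands.
- The arm moves only by the tool send_rows, never from a script. Its argument "steps" is a list of rows, each a list of 5 numbers: the opening, from 0 (shut) to 1 (fully open), then the shift along the tool's x, y, z each as a share of 120 mm, from -1 to 1, then the turn about the tool's z as a share of pi/2 rad, from -1 to 1. In form: [[hand, x, y, z, yaw], ...]. A call has 1 to 10 rows; each row shifts and turns the commanded pose from where the row before left it, along the tool's axes as they then stand; what a row does not reach is not made up. A row lasts 1/12 s, in which the tool goes at most 41.7 mm and 7.16 degrees, less where a joint would pass 70% of its speed; a pose out of reach is approached as far as the arm can. A call with a number of a shift or a turn outside -1 to 1 is refused whole. A call with a gripper value outside its range is refused whole. The fingers move at their own pace and stop on an object; the grip force is fixed at half the most. Time passes only in rows, so rows that do not move let the fingers close. It gives the time, the measured TCP pose, the force, the opening and the grip force at its end, in the units of the state.
- manip.state(): the state, without advancing time (a new reading comes with each control period).
- manip.grab_frame(name): name is "side" or "top" or "wrist"; returns the picture (384x512x3 uint8, red, green, blue); there is no depth.
- manip.camera_params(name): a dict with "camera_matrix" (3x3 intrinsics, pixels), "R" (3x3) and "t" (3): a world point X has camera coordinates R X + t. Camera axes: x right, y down, z forward; pixel columns grow to the right and rows downward; lengths in mm; the calibration is good to about 2 mm. A picture is of the moment at which its call begins: read the wrist's pose just before it. camera_params takes no time and is no camera call; for the wrist camera it gives the pose at the moment of the call.
- manip.hand_in(): hands the job in; it is judged then, once.
The state is a dict: "clock": time; "joint_positions": joint angles; "joint_velocities": joint speeds; "joint_torque": joint torques, N m; "tool_pos": TCP position; "eef_rot": TCP orientation; "contact_force": force on the tool from outside, world axes, zero at the start; "wrist_torque": the same for the moment, N m; "opening": finger opening in mm; "finger_force": force on a finger pad.
Only numpy, scipy, OpenCV 4.12 (cv2) and the standard library are available. Lean on these libraries where they do the work, as an engineer would, in place of code of your own. Each camera call takes 0.05 s, during which the arm holds its last target. There are 200 camera calls.

## Working session

There is one attempt and no reset: what is moved stays moved. The work goes in short steps, Python scripts to look and compute and a tool call to move; the robot and the scene stay as the last step left them, time stands still between calls to the robot, and variables do not carry over. Pictures are saved under pics/ and viewed, at most 10 in all, crops included, and the job is handed in when it is done.

Besides the shell and the picture viewer there is one more tool, called after "Call:" as name(argument=value, ...), one argument or row to a line, values as JSON. send_rows: Moves the arm, as the interface text tells. Its arguments: {"type":"object","properties":{"steps":{"type":"array","items":{"type":"array","items":{"type":"number"}}}},"required":["steps"]}

```bash
mkdir -p pics; ls; python3 - <<'E'
from station import manip
import cv2,numpy as np
np.set_printoptions(precision=2,suppress=True)
for n in("side","top","wrist"):
    p=manip.camera_params(n);print(n,np.array(p["camera_matrix"]).tolist(),np.array(p["R"]).round(4).tolist(),np.array(p["t"]).round(1).tolist())
ims=[cv2.cvtColor(manip.grab_frame(n),cv2.COLOR_RGB2BGR) for n in("side","top","wrist")]
for n,i in zip(("side","top","wrist"),ims): cv2.imwrite(f"pics/{n}0.png",i)
a=np.zeros((600,800,3),np.uint8)
a[:300,:400]=cv2.resize(ims[0],(400,300));a[:300,400:]=cv2.resize(ims[1],(400,300));a[300:,:400]=cv2.resize(ims[2],(400,300))
cv2.imwrite("pics/all0.png",a)
print(manip.state(),manip.grasp_offset)
E
```

```text
pics
side [[464.33741423658364, 0.0, 254.35540651295605], [0.0, 464.33741423658364, 194.49679844894519], [0.0, 0.0, 1.0]] [[-0.9968, -0.0797, -0.0095], [-0.037, 0.5609, -0.827], [0.0713, -0.824, -0.5621]] [560.4, 9.2, 969.6]
top [[482.8582511304834, 0.0, 265.31473773508577], [0.0, 482.8582511304834, 197.34831549277527], [0.0, 0.0, 1.0]] [[-0.0137, -0.9995, 0.0296], [-0.9981, 0.0119, -0.0598], [0.0594, -0.0304, -0.9978]] [152.3, 556.3, 927.7]
wrist [[303.19558165123385, 0.0, 253.54314103896246], [0.0, 303.19558165123385, 192.86479435626313], [0.0, 0.0, 1.0]] [[0.3076, 0.9515, -0.0019], [0.918, -0.2963, 0.2634], [0.2501, -0.0828, -0.9647]] [-698.8, -30.0, 391.1]
{'clock': 0.15, 'joint_positions': array([70.11, 21.73, 99.39,  0.  , 58.93, -1.91]), 'joint_velocities': array([-0.01, -0.1 , -0.17,  0.03,  0.05, -0.05]), 'joint_torque': array([ -0.  , -76.41, -43.47,   0.07,   0.04,   0.  ]), 'tool_pos': array([215.97, 665.52, 174.35]), 'eef_rot': array([-179.95,   -0.  ,  162.02]), 'contact_force': array([0.72, 0.27, 0.1 ]), 'wrist_torque': array([-0.03, -0.02,  0.02]), 'finger_force': 0.0, 'opening': 90.8177150326034} 18.8
```

View pics/all0.png

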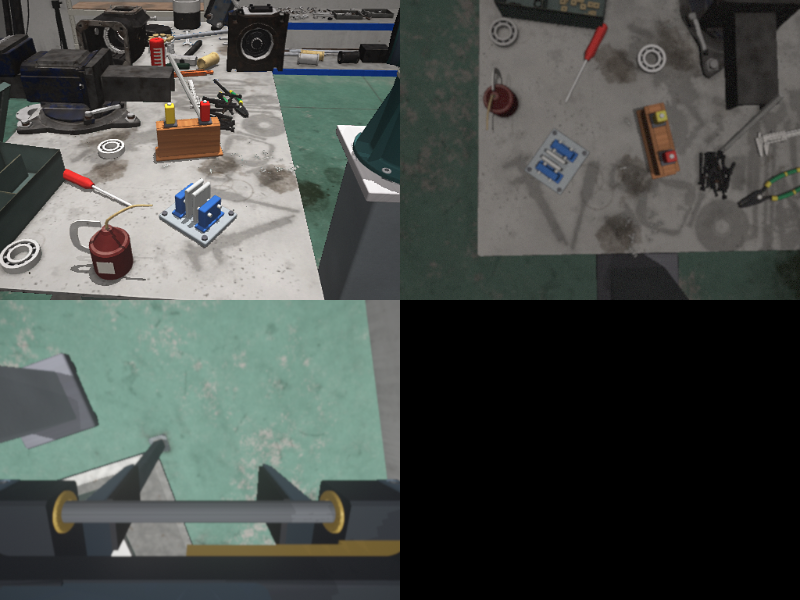

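The overview shows the fixture near top-view pixel (200, 205), the rack near (335, 180) with the red gauge at its lower end, and the wrist camera looking at the floor. Next I'll crop in and mask by colour.

```bash
cat > h.py <<'E'
import numpy as np,cv2
from station import manip
np.set_printoptions(precision=2,suppress=True)
def grab(n,f=None):
    p=manip.camera_params(n);im=cv2.cvtColor(manip.grab_frame(n),cv2.COLOR_RGB2BGR)
    if f: cv2.imwrite(f"pics/{f}.png",im)
    return im,p
def ray(p,uv):
    K,R,t=[np.array(p[k]) for k in("camera_matrix","R","t")]
    d=R.T@np.linalg.solve(K,[uv[0],uv[1],1.]);return -R.T@t,d
def onz(p,uv,z):
    c,d=ray(p,uv);return c+d*(z-c[2])/d[2]
def tri(*pu):
    A=np.zeros((3,3));b=np.zeros(3)
    for p,uv in pu:
        c,d=ray(p,uv);d=d/np.linalg.norm(d);M=np.eye(3)-np.outer(d,d);A+=M;b+=M@c
    return np.linalg.solve(A,b)
def proj(p,X):
    K,R,t=[np.array(p[k]) for k in("camera_matrix","R","t")]
    x=K@(R@np.array(X,float)+t);return x[:2]/x[2]
def blobs(im,lo,hi,roi=None,amin=30):
    m=cv2.inRange(cv2.cvtColor(im,cv2.COLOR_BGR2HSV),lo,hi)
    if roi: k=np.zeros_like(m);x0,y0,x1,y1=roi;k[y0:y1,x0:x1]=255;m&=k
    cs,_=cv2.findContours(m,cv2.RETR_EXTERNAL,cv2.CHAIN_APPROX_NONE)
    return [(cv2.contourArea(c),cv2.minAreaRect(c),c) for c in cs if cv2.contourArea(c)>amin]
E
python3 - <<'E'
from h import *
P=manip.camera_params
t=cv2.imread("pics/top0.png");s=cv2.imread("pics/side0.png")
a=np.zeros((600,800,3),np.uint8)
a[:,:400]=0
def crop(im,x0,y0,w,h,f): return cv2.resize(im[y0:y0+h,x0:x0+w],None,fx=f,fy=f,interpolation=cv2.INTER_CUBIC)
a[:300,:400]=crop(t,150,155,100,75,4)
a[:300,400:]=crop(t,290,120,100,75*1,4)[:300] if 0 else crop(t,290,125,133,100,3)[:300,:400] if 0 else cv2.resize(t[125:237,290:440],(400,300))
a[300:,:400]=crop(s,200,220,100,75,4) if 0 else cv2.resize(s[220:325,195:335],(400,300))
a[300:,400:]=cv2.resize(s[115:220,190:330],(400,300))
cv2.imwrite("pics/crop0.png",a)
for nm,im,n in(("top",t,"top"),("side",s,"side")):
    for c,lo,hi in(("blue",(100,120,50),(125,255,255)),("yellow",(22,150,80),(34,255,255)),("red",(0,170,80),(6,255,255)),("wood",(8,90,50),(20,255,220))):
        for A,r,k in blobs(im,lo,hi):print(nm,c,A,np.array(r[0]),np.array(r[1]),r[2])
E
```

```text
top blue 314.0 [190.72 219.46] [34.47 11.7 ] 34.69515609741211
top blue 309.0 [209.54 192.68] [34.4  11.38] 34.215702056884766
top red 387.0 [250.  53.] [10.73 49.19] 26.56505012512207
top wood 1873.0 [329.5 179.9] [92.79 37.62] 76.60750579833984
top wood 42.0 [114.51 132.14] [ 5.44 17.89] 15.255118370056152
side blue 904.0 [266.75 273.25] [26.87 48.79] 45.0
side blue 367.0 [231.97 254.62] [17.71 46.81] 14.03624439239502
side blue 1085.0 [427.98  92.4 ] [159.98   8.03] 0.9877604246139526
side blue 1057.5 [435.97  33.56] [135.98   8.88] 0.7440592646598816
side yellow 253.0 [216.92 145.19] [25.95 11.54] 86.42366790771484
side red 430.5 [100.13 229.33] [41.72 12.99] 24.227745056152344
side red 255.5 [262. 142.] [26. 12.] 90.0
side red 301.5 [200.92  66.27] [36.72 18.03] 86.18592071533203
side wood 75.0 [162.03 272.13] [12.71 65.27] 63.03428649902344
side wood 3467.5 [240.28 176.93] [51.21 85.69] 85.10090637207031
side wood 468.0 [256.75  86.51] [23.55 52.24] 70.70995330810547
side wood 103.5 [399.34  70.26] [29.33 11.14] 5.194429397583008
side wood 42.5 [216.  49.] [ 8. 10.] 90.0
```

View pics/crop0.png

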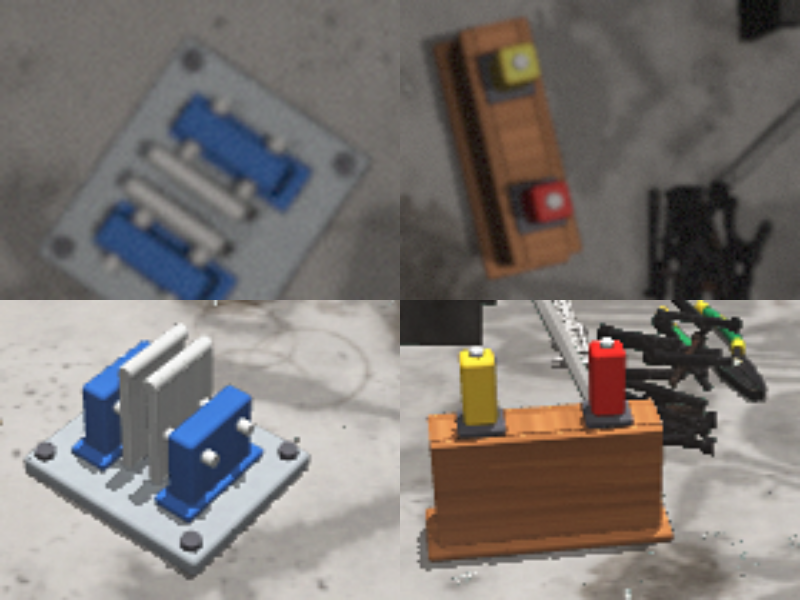

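The crops show, in the top view, the red handle top near (348, 200), the yellow one near (335, 148), and the two pale plate tops between the blue cheeks near (200, 206). Rack slots run as described, so the blade's width lies along the rack's short side.

```bash
python3 - <<'E'
from h import *
p=manip.camera_params("top");ps=manip.camera_params("side")
t=cv2.imread("pics/top0.png")
for c,lo,hi in(("yellow",(22,100,60),(34,255,255)),("red",(0,120,60),(8,255,255)),("red2",(172,120,60),(180,255,255))):
    for A,r,k in blobs(t,lo,hi,(310,120,400,230)):
        print(c,A,np.array(r[0]),np.array(r[1]),r[2],k.reshape(-1,2).min(0),k.reshape(-1,2).max(0))
g=cv2.cvtColor(t,cv2.COLOR_BGR2HSV)[205:208,190:215];print(g[1].tolist())
# yaw of blue long axes, positions
a,b=onz(p,(190.72,219.46),45),onz(p,(209.54,192.68),45)
print("cheeks",a,b,(a+b)/2,np.degrees(np.arctan2(*(b-a)[1::-1])), np.linalg.norm(b-a))
print("rack at z46",onz(p,(329.5,179.9),60))
for n,u in(("red",(348.1,199.7)),("yel",(335,148.1))): print(n,onz(p,u,150))
# side: handles blob centre is at mid height ~ z 122
print(tri((p,(348.1,199.7)),(ps,(262,130))), onz(ps,(262,142),123),onz(ps,(216.9,145.2),123))
E
```

```text
yellow 180.5 [334.06 149.24] [15.04 14.55] 75.96376037597656 [326 141] [342 157]
red 165.0 [346.24 199.94] [14.55 14.07] 75.96376037597656 [339 192] [354 207]
[[12, 9, 147], [12, 9, 141], [12, 10, 133], [15, 4, 117], [15, 5, 103], [60, 6, 91], [120, 6, 92], [100, 8, 102], [98, 9, 109], [110, 7, 110], [100, 7, 110], [120, 2, 107], [30, 5, 109], [30, 7, 109], [30, 4, 123], [15, 11, 136], [18, 9, 141], [12, 9, 147], [6, 9, 146], [10, 6, 131], [8, 9, 114], [24, 13, 95], [30, 9, 83], [110, 8, 92], [140, 7, 104]]
cheeks [516.55 286.45  45.  ] [566.44 250.95  45.  ] [541.49 268.7   45.  ] -35.43465897222597 61.23072439005273
rack at z46 [586.7   26.13  60.  ]
red [544.52  10.37 150.  ]
yel [631.96  30.5  150.  ]
[544.76   9.86 147.49] [544.61  13.9  123.  ] [632.74  32.89 123.  ]
```

```bash
cat >> h.py <<'E'
from scipy.spatial.transform import Rotation as Ro
def tool():
    s=manip.state();return s,np.array(s["tool_pos"]),Ro.from_euler("xyz",s["eef_rot"],degrees=True).as_matrix()
def go(X,az=None):
    "shift to X in present tool axes (mm and share), and turn to bring tool y to azimuth az"
    s,T,R=tool();d=R.T@(np.array(X)-T);now=np.degrees(np.arctan2(R[1,1],R[0,1]))
    out=[d,d/120]
    if az is not None:
        q=(now-az+180)%360-180;out+=[q,q/90]
    print("T",T,"az",now,"shift mm",d,"share",(d/120).round(4),"turn",out[2:]);return d
E
python3 - <<'E'
from h import *
s,T,R=tool();p=manip.camera_params("wrist")
Rc=np.array(p["R"]);c=-Rc.T@np.array(p["t"])
print("cam in tool",R.T@(c-T),"axes in tool (cols x,y,z)\n",R.T@Rc.T)
go((541.5,268.7,320),-35.4)
E
```

```text
cam in tool [  74.87   -0.3  -209.68] axes in tool (cols x,y,z)
 [[ 0.   -0.96 -0.26]
 [ 1.    0.   -0.  ]
 [ 0.   -0.26  0.96]]
T [215.97 665.52 174.35] az 72.0185668202436 shift mm [-432.13 -277.06 -145.43] share [-3.6  -2.31 -1.21] turn [np.float64(107.4185668202436), np.float64(1.19353963133604)]
```

Call:
send_rows(
  steps=[
    [1,-0.2438,-0.2072,-0.0155,0],
    [1,-0.2438,-0.2072,-0.0155,0],
    [1,-0.2438,-0.2072,-0.0155,0],
    [1,-0.2438,-0.2072,-0.0155,0],
    [1,-0.2438,-0.2072,-0.0155,0],
    [1,-0.2438,-0.2072,-0.0155,0],
    [1,-0.2438,-0.2072,-0.0155,0],
  ],
)

```text
clock: 0.73
tool_pos: [357.6, 435.3, 187.8]
eef_rot: [-180.0, -0.0, 162.0]
contact_force: [0.5, -0.1, 1.2]
opening: 91.2
finger_force: 0.0
```

Call:
send_rows(
  steps=[
    [1,-0.2438,-0.2072,-0.0155,0],
    [1,-0.2438,-0.2072,-0.0155,0],
    [1,-0.2438,-0.2072,-0.0155,0],
    [1,-0.2438,-0.2072,-0.0155,0],
    [1,-0.2438,-0.2072,-0.0155,0],
    [1,-0.2438,-0.2072,-0.0155,0],
    [1,-0.2438,-0.2072,-0.0155,0],
  ],
)

```text
clock: 1.32
tool_pos: [498.8, 206.5, 201.0]
eef_rot: [180.0, 0.0, 162.0]
contact_force: [0.2, 0.7, 0.5]
opening: 91.4
finger_force: 0.0
```

Call:
send_rows(
  steps=[
    [0.7,0,0,0.03,0.0795],
    [0.7,0,0,0.03,0.0795],
    [0.7,0,0,0.03,0.0795],
    [0.7,0,0,0.03,0.0795],
    [0.7,0,0,0.03,0.0795],
    [0.7,0,0,0.03,0.0795],
    [0.7,0,0,0.03,0.0795],
    [0.7,0,0,0.03,0.0795],
  ],
)

```text
clock: 1.98
tool_pos: [498.1, 208.2, 171.8]
eef_rot: [-180.0, 0.0, 104.4]
contact_force: [-0.3, -0.2, -0.1]
opening: 63.8
finger_force: 0.0
```

Call:
send_rows(
  steps=[
    [0.7,0,0,0.03,0.0795],
    [0.7,0,0,0.03,0.0795],
    [0.7,0,0,0.03,0.0795],
    [0.7,0,0,0.03,0.0795],
    [0.7,0,0,0.03,0.0795],
    [0.7,0,0,0.03,0.0795],
    [0.7,0,0,0,0.0795],
    [0.7,0,0,0,0],
  ],
)

```text
clock: 2.65
tool_pos: [498.0, 208.2, 150.2]
eef_rot: [-180.0, 0.0, 54.3]
contact_force: [0.3, -0.3, 1.1]
opening: 63.7
finger_force: 0.0
```

```bash
python3 - <<'E'
from h import *
im,p=grab("wrist","w1");np.save("w1p.npy",p,allow_pickle=True)
print(proj(p,(541.5,268.7,90)))
cv2.imwrite("pics/w1v.png",cv2.resize(im,(800,600)))
for A,r,k in blobs(im,(100,120,50),(125,255,255)):print(A,np.array(r[0]),np.array(r[1]),r[2])
E
```

```text
[254.21 108.86]
1268.5 [221.63 106.52] [63.56 24.22] 88.56790161132812
1232.5 [281.5 106. ] [23. 64.] 0.0
```

View pics/w1v.png

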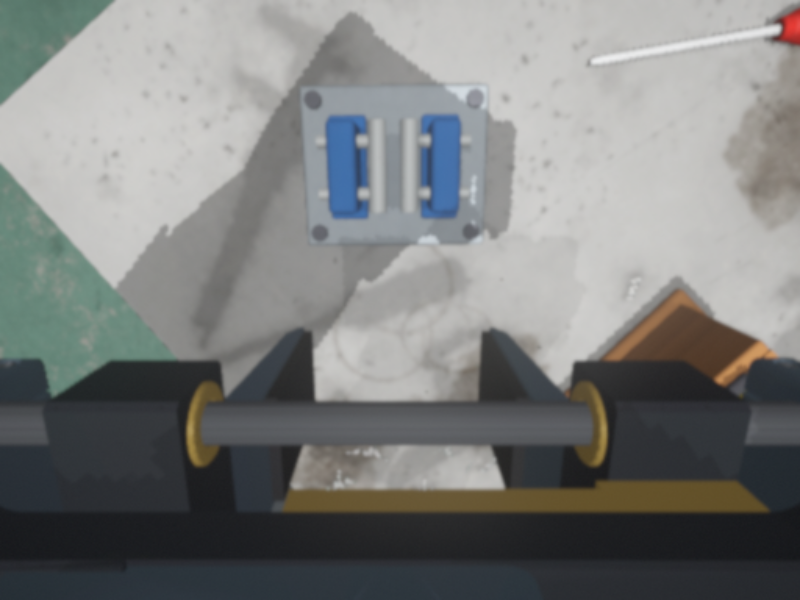

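The wrist view shows the fixture squarely framed with plates as pale strips at about (241, 105) and (262, 105) in raw pixels and the cheeks either side. I'll get sub-pixel strip edges and the yaw.

```bash
python3 - <<'E'
from h import *
im=cv2.imread("pics/w1.png");p=np.load("w1p.npy",allow_pickle=True).item()
g=cv2.cvtColor(im,cv2.COLOR_BGR2GRAY).astype(float)
print(np.c_[np.arange(225,280),g[85:128,225:280].mean(0)].round(0).astype(int).tolist())
bl=[r for A,r,k in blobs(im,(100,120,50),(125,255,255))]
m=cv2.inRange(im,(150,150,150),(255,255,255))
# strip centrelines per row
top=[];L=[];Rr=[]
for v in range(82,130):
    r=g[v,232:275]-g[v,250]; x=np.arange(232,275)
    l=np.clip(r[:19]-25,0,None);q=np.clip(r[19:]-25,0,None)
    L.append((v,(l*x[:19]).sum()/l.sum()));Rr.append((v,(q*x[19:]).sum()/q.sum()))
L=np.array(L);Rr=np.array(Rr)
fl,fr=np.polyfit(L[:,0],L[:,1],1),np.polyfit(Rr[:,0],Rr[:,1],1)
print(fl,fr,np.std(L[:,1]-np.polyval(fl,L[:,0])))
for v in(80,105,130):
    a,b=onz(p,(np.polyval(fl,v),v),90),onz(p,(np.polyval(fr,v),v),90);print(v,a,b,(a+b)/2,np.linalg.norm(a-b))
a=onz(p,(np.polyval((fl+fr)/2,80),80),90);b=onz(p,(np.polyval((fl+fr)/2,130),130),90);print("x axis az",np.degrees(np.arctan2(*(a-b)[1::-1])))
pr=g[60:150,236:247].mean(1);print([(i+60,int(x)) for i,x in enumerate(pr)])
# base bolts
c=[onz(p,(u/1.5625,v/1.5625),15) for u,v in((313,100),(475,98),(320,232),(470,231))];print(np.array(c),np.mean(c,0))
c=[onz(p,r[0],62) for r in bl];print("cheeks",np.array(c),np.mean(c,0),np.degrees(np.arctan2(*(c[0]-c[1])[1::-1])))
E
```

```text
[[225, 99], [226, 92], [227, 87], [228, 89], [229, 98], [230, 108], [231, 117], [232, 122], [233, 122], [234, 125], [235, 131], [236, 137], [237, 149], [238, 163], [239, 174], [240, 183], [241, 188], [242, 187], [243, 181], [244, 173], [245, 161], [246, 148], [247, 138], [248, 138], [249, 140], [250, 141], [251, 141], [252, 141], [253, 141], [254, 140], [255, 136], [256, 134], [257, 144], [258, 159], [259, 171], [260, 181], [261, 187], [262, 188], [263, 183], [264, 176], [265, 165], [266, 152], [267, 140], [268, 135], [269, 125], [270, 119], [271, 121], [272, 121], [273, 113], [274, 103], [275, 92], [276, 87], [277, 93], [278, 100], [279, 105]]
[  0.   240.56] [ -0.   262.27] 1.0047126614463597
80 [545.96 294.15  90.  ] [560.51 283.73  90.  ] [553.23 288.94  90.  ] 17.892396196497007
105 [534.14 277.88  90.  ] [548.92 267.3   90.  ] [541.53 272.59  90.  ] 18.172283844685165
130 [521.82 260.92  90.  ] [536.83 250.17  90.  ] [529.32 255.54  90.  ] 18.46408407243132
x axis az 54.40180626112592
[(60, 158), (61, 158), (62, 158), (63, 158), (64, 157), (65, 157), (66, 156), (67, 156), (68, 
[... 463 characters left out ...]
6), (110, 166), (111, 166), (112, 167), (113, 167), (114, 167), (115, 167), (116, 166), (117, 166), (118, 166), (119, 166), (120, 167), (121, 168), (122, 169), (123, 170), (124, 170), (125, 169), (126, 168), (127, 166), (128, 165), (129, 165), (130, 165), (131, 165), (132, 165), (133, 166), (134, 164), (135, 161), (136, 157), (137, 155), (138, 154), (139, 154), (140, 155), (141, 156), (142, 156), (143, 156), (144, 156), (145, 156), (146, 155), (147, 156), (148, 155), (149, 154)]
[[522.15 339.07  15.  ]
 [611.9  276.39  15.  ]
 [471.18 266.2   15.  ]
 [560.04 203.46  15.  ]] [541.32 271.28  15.  ]
cheeks [[517.85 288.39  62.  ]
 [564.11 255.85  62.  ]] [540.98 272.12  62.  ] 144.8832814657994
```

Call:
send_rows(
  steps=[
    [0.7,-0.1835,0.2115,-0.111,0],
    [0.7,-0.1835,0.2115,-0.111,0],
    [0.7,-0.1835,0.2115,-0.111,0],
    [0.7,-0.1835,0.2115,0,0],
    [0.7,-0.1835,0.2115,0,0],
    [0.7,-0.1835,0.2115,0,0],
  ],
)

```text
clock: 3.2
tool_pos: [546.4, 10.8, 191.0]
eef_rot: [180.0, -0.0, 55.0]
contact_force: [0.5, 0.2, 0.5]
opening: 64.1
finger_force: 0.0
```

Call:
send_rows(
  steps=[
    [0.7,0,0,0,-0.0773],
    [0.7,0,0,0,-0.0773],
    [0.7,0,0,0,-0.0773],
    [0.7,0,0,0,-0.0773],
    [0.7,0,0,0,-0.0773],
    [0.7,0,0,0,-0.0773],
    [0.7,0,0,0,-0.0773],
    [0.7,0,0,0,0],
  ],
)

```text
clock: 3.87
tool_pos: [546.1, 12.4, 190.5]
eef_rot: [180.0, 0.0, 104.0]
contact_force: [-0.1, 0.1, -0.7]
opening: 64.2
finger_force: 0.0
```

```bash
python3 - <<'E'
from h import *
im,p=grab("wrist","w2");np.save("w2p.npy",p,allow_pickle=True)
cv2.imwrite("pics/w2v.png",cv2.resize(im,(800,600)))
for n,lo,hi in(("yel",(22,100,60),(34,255,255)),("red",(0,120,60),(8,255,255)),("wood",(8,90,50),(20,255,220))):
  for A,r,k in blobs(im,lo,hi,amin=100):print(n,A,np.array(r[0]),np.array(r[1]),r[2],onz(p,r[0],148))
go((544.6,12,190),13)
E
```

```text
yel 1040.0 [347.27 194.81] [38.2 33.8] 4.763641834259033 [623.12  35.36 148.  ]
red 802.0 [251.  192.5] [35. 26.] 90.0 [541.93  17.17 148.  ]
red 474.5 [501.   89.5] [20. 39.] 0.0 [713.05 146.85 148.  ]
wood 1378.5 [264.  319.5] [142.  15.] 0.0 [ 585.07 -104.09  148.  ]
wood 156.5 [377.25 270.83] [54.2  20.54] 86.53176879882812 [673.7  -27.48 148.  ]
wood 5918.5 [294.38 175.41] [155.43  60.31] 1.569354772567749 [574.04  40.71 148.  ]
T [546.12  12.49 190.49] az 13.495265162481186 shift mm [-0.12 -1.59  0.49] share [-0.   -0.01  0.  ] turn [np.float64(0.49526516248118924), np.float64(0.005502946249790992)]
```

View pics/w2v.png

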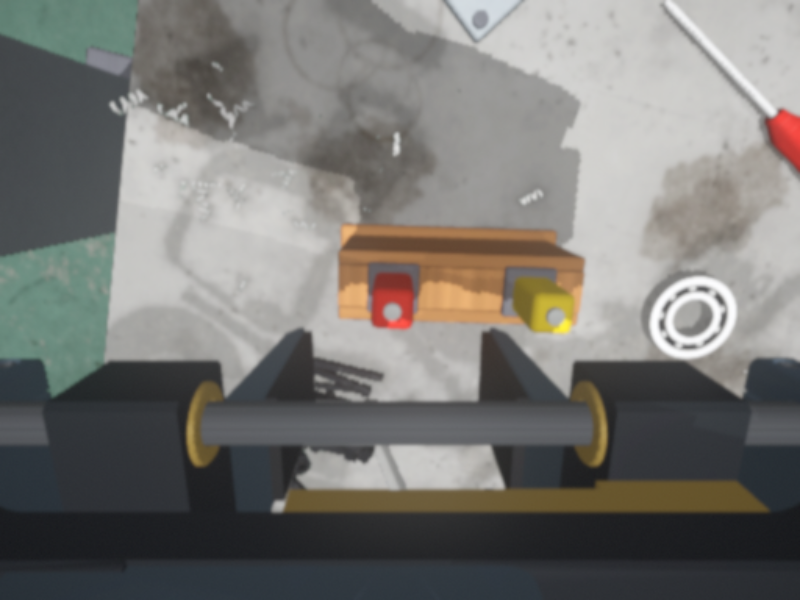

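The picture shows the red handle's knob at raw (250.9, 199.7) and the yellow's at (355, 202), with the rack edge about 1.6° off the tool's y axis. I'll work out the fine correction from the knobs.

```bash
python3 - <<'E'
from h import *
p=np.load("w2p.npy",allow_pickle=True).item()
f=1.5625;r=onz(p,(392/f,312/f),151);y=onz(p,(555/f,316/f),151);print(r,y,np.linalg.norm(r-y),np.degrees(np.arctan2(*(y-r)[1::-1])))
a,b=onz(p,(340/f,257/f),92),onz(p,(583/f,264/f),92);print(a,b,np.linalg.norm(a-b),np.degrees(np.arctan2(*(b-a)[1::-1])))
a,b=onz(p,(340/f,318/f),92),onz(p,(580/f,325/f),92);print(a,b)
go((*r[:2],105),12)
E
```

```text
[543.19  11.75 151.  ] [630.73  31.3  151.  ] 89.68874169261233 12.586279053443615
[504.73  22.91  92.  ] [661.38  57.32  92.  ] 160.38092494044642 12.388307595543337
[513.66 -18.13  92.  ] [673.94  16.82  92.  ]
T [546.12  12.49 190.49] az 13.495265162481186 shift mm [-0.03 -3.02 85.49] share [-0.   -0.03  0.71] turn [np.float64(1.4952651624811892), np.float64(0.0166140573609021)]
```

Call:
send_rows(
  steps=[
    [0.7,0,-0.025,0,0.012],
    [0.7,0,0,0.18,0],
    [0.7,0,0,0.18,0],
    [0.7,0,0,0.18,0],
    [0.7,0,0,0.17,0],
    [0.7,0,0,0,0],
    [0.7,0,0,0,0],
  ],
)

```text
clock: 4.5
tool_pos: [542.5, 11.8, 104.9]
eef_rot: [-179.9, -0.0, 102.2]
contact_force: [-0.8, 0.9, 0.3]
opening: 63.5
finger_force: 0.0
```

```bash
python3 - <<'E'
from h import *
im,p=grab("wrist","w3");im2,_=grab("side","s3")
a=np.zeros((600,800,3),np.uint8);a[:,:400]=cv2.resize(im[120:300,193:313],(400,600));a[:,400:]=cv2.resize(im2[80:260,190:310],(400,600))
cv2.imwrite("pics/v3.png",a);go((544,12,105),12.4)
E
```

```text
T [543.92  11.77 106.46] az 12.251583795212282 shift mm [0.2  0.12 1.46] share [0.   0.   0.01] turn [np.float64(-0.14841620478770778), np.float64(-0.001649068942085642)]
```

View pics/v3.png

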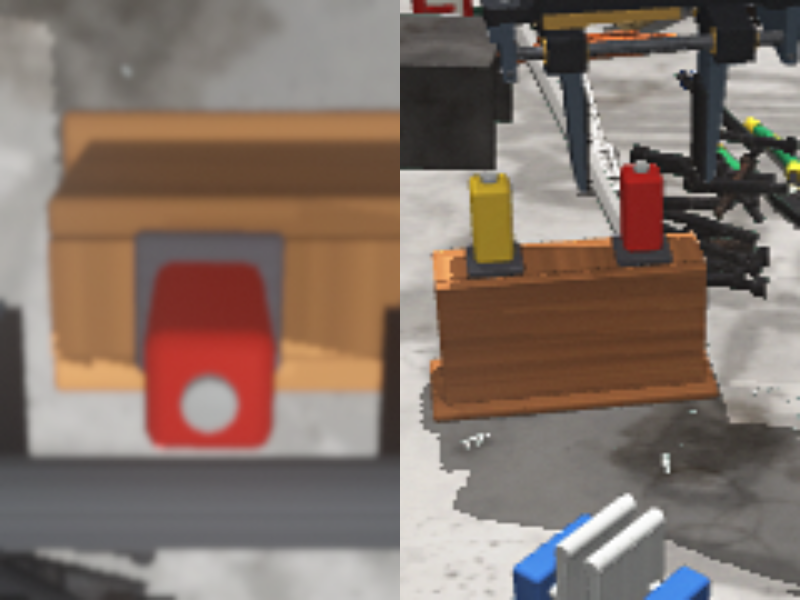

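The close-up shows the red handle between the open fingers, knob at raw (256, 241) as expected. The side view's finger tips look high, so I'll check that by projection.

```bash
python3 - <<'E'
from h import *
s,T,R=tool();p=manip.camera_params("side")
for y in(-32,32):
  for z in(0,-19,-60):
    q=proj(p,T+R@[0,y,z]);print(y,z,q,"crop",400+(q[0]-190)/.3,(q[1]-80)/.3)
for z in(151,98): print(proj(p,(544,12,z)))
print(s["joint_positions"],T,s["clock"])
E
```

```text
-32 0 [278.01 147.67] crop 693.3766937526931 225.58231486060228
-32 -19 [278.21 139.31] crop 694.0222709096001 197.68421405550595
-32 -60 [278.64 120.57] crop 695.4670863063799 135.24767157122105
32 0 [246.7  149.94] crop 588.9995923622913 233.11764097963183
32 -19 [246.53 141.53] crop 588.4441894652098 205.1020453256938
32 -60 [246.16 122.72] crop 587.2008513603107 142.385668095699
[262.37 128.88]
[262.37 152.53]
[ -1.21  13.35 119.32   0.    47.26 -13.47] [543.92  11.77 106.46] 4.6
```

Call:
send_rows(
  steps=[
    [0,0,0,0,0],
    [0,0,0,0,0],
    [0,0,0,0,0],
    [0,0,0,0,0],
    [0,0,0,0,0],
    [0,0,0,0,0],
    [0,0,0,0,0],
    [0,0,0,0,0],
  ],
)

```text
clock: 5.27
tool_pos: [543.3, 11.8, 105.3]
eef_rot: [180.0, 0.0, 102.3]
contact_force: [0.9, 0.6, 1.0]
opening: 23.4
finger_force: 30.0
```

```bash
python3 - <<'E'
from h import *
s,_,_=tool();print(s["tool_pos"],s["contact_force"],s["wrist_torque"],s["opening"],s["finger_force"])
im,p=grab("wrist","w4");im2,_=grab("side","s4")
a=np.zeros((600,800,3),np.uint8);a[:,:400]=cv2.resize(im[120:300,193:313],(400,600));a[:,400:]=cv2.resize(im2[80:260,190:310],(400,600))
cv2.imwrite("pics/v4.png",a)
E
```

```text
[543.35  11.79 105.31] [0.86 0.58 0.97] [ 0.   -0.09  0.02] 23.351304371344064 29.999184608459473
```

View pics/v4.png

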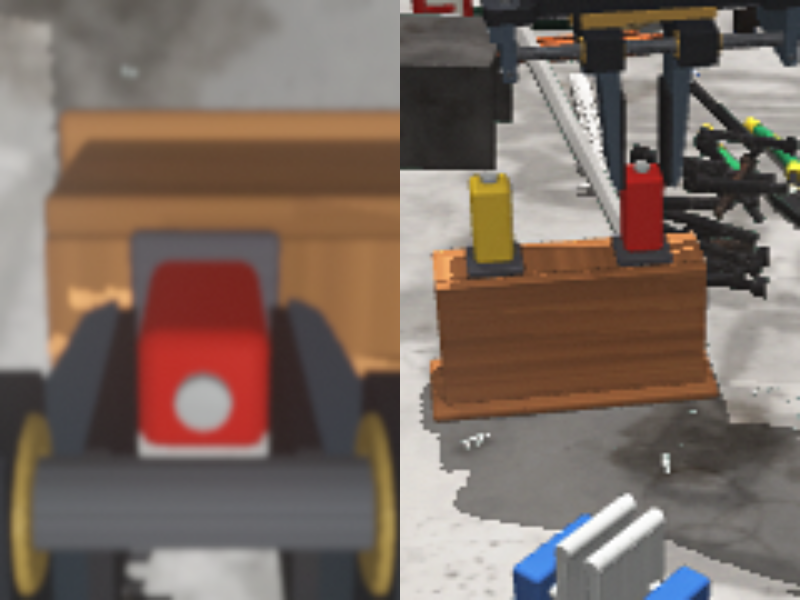

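The wrist view shows the fingers flanking the handle (30 N, 23.4 mm). In both views the finger tips sit about 30 mm higher than the stated TCP, at about z 135, so only the top of the handle is held. I'll open, go down gently while watching the force, and grip lower.

Call:
send_rows(
  steps=[
    [0.45,0,0,0,0],
    [0.45,0,0,0,0],
    [0.45,0,0,0,0],
    [0.45,0,0,0.02,0],
    [0.45,0,0,0.02,0],
    [0.45,0,0,0,0],
  ],
)

```text
clock: 5.87
tool_pos: [542.8, 11.8, 99.8]
eef_rot: [-180.0, -0.0, 102.3]
contact_force: [0.4, -0.3, 0.1]
opening: 41.2
finger_force: 0.0
```

Call:
send_rows(
  steps=[
    [0.45,0,0,0.008,0],
    [0.45,0,0,0.008,0],
    [0.45,0,0,0,0],
  ],
)

```text
clock: 6.12
tool_pos: [543.1, 11.8, 98.3]
eef_rot: [-180.0, -0.0, 102.3]
contact_force: [-0.5, -0.1, 0.4]
opening: 41.1
finger_force: 0.0
```

Call:
send_rows(
  steps=[
    [0.45,0,0,0.008,0],
    [0.45,0,0,0,0],
  ],
)

```text
clock: 6.28
tool_pos: [543.2, 11.8, 97.5]
eef_rot: [-180.0, -0.0, 102.3]
contact_force: [0.5, 0.9, 0.0]
opening: 40.8
finger_force: 0.0
```

Call:
send_rows(
  steps=[
    [0.45,0,0,0.008,0],
    [0.45,0,0,0.012,0],
    [0.45,0,0,0,0],
    [0,0,0,0,0],
    [0,0,0,0,0],
    [0,0,0,0,0],
    [0,0,0,0,0],
  ],
)

```text
clock: 6.87
tool_pos: [543.3, 11.8, 95.2]
eef_rot: [180.0, 0.0, 102.3]
contact_force: [-0.0, -0.4, -0.4]
opening: 23.7
finger_force: 30.0
```

The fingers closed onto the handle even with the TCP below the collar top, so the tips really are higher than stated. Going 15 mm lower.

Call:
send_rows(
  steps=[
    [0.42,0,0,0,0],
    [0.42,0,0,0,0],
    [0.42,0,0,0,0],
    [0.42,0,0,0.025,0],
    [0.42,0,0,0.025,0],
    [0.42,0,0,0.025,0],
    [0.42,0,0,0,0],
  ],
)

```text
clock: 7.45
tool_pos: [542.7, 11.8, 85.4]
eef_rot: [-179.9, -0.0, 102.3]
contact_force: [-0.4, -0.4, -1.2]
opening: 38.5
finger_force: 0.0
```

Call:
send_rows(
  steps=[
    [0.42,0,0,0.02,0],
    [0.42,0,0,0.015,0],
    [0.42,0,0,0.015,0],
    [0.42,0,0,0,0],
    [0,0,0,0,0],
    [0,0,0,0,0],
    [0,0,0,0,0],
    [0,0,0,0,0],
    [0,0,0,0,0],
  ],
)

```text
clock: 8.2
tool_pos: [543.3, 11.8, 80.2]
eef_rot: [180.0, 0.0, 102.3]
contact_force: [0.2, 0.2, 0.2]
opening: 23.5
finger_force: 30.0
```

```bash
python3 - <<'E'
from h import *
s,_,_=tool();print(s["tool_pos"],s["contact_force"],s["wrist_torque"],s["opening"],s["finger_force"])
im,p=grab("wrist","w5");im2,_=grab("side","s5")
a=np.zeros((600,800,3),np.uint8);a[:,:400]=cv2.resize(im[120:300,193:313],(400,600));a[:,400:]=cv2.resize(im2[80:260,190:310],(400,600))
cv2.imwrite("pics/v5.png",a)
E
```

```text
[543.27  11.78  80.21] [0.19 0.25 0.2 ] [-0.11 -0.01 -0.02] 23.5031166322938 29.997858703136444
```

View pics/v5.png

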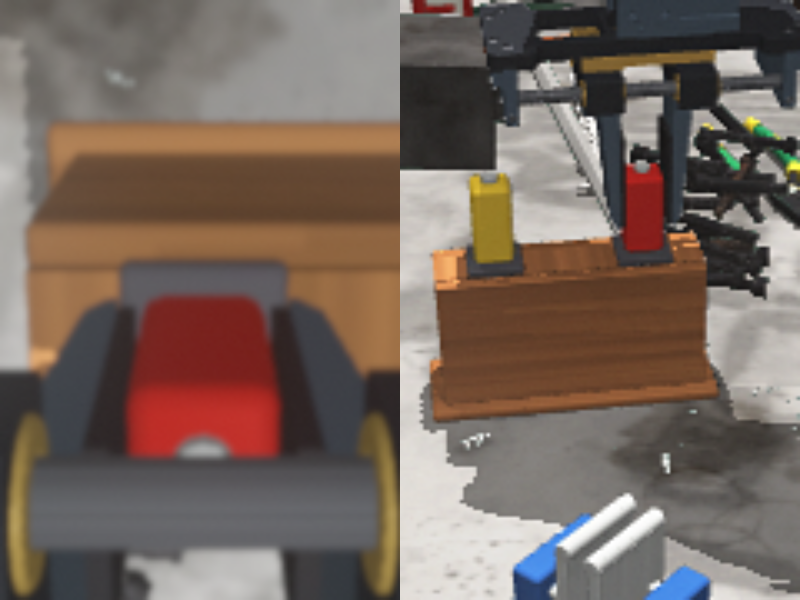

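Now the fingers hold the lower and middle handle, squarely, just above the collar. Lift straight out, then turn.

Call:
send_rows(
  steps=[
    [0,0,0,-0.08,0],
    [0,0,0,-0.16,0],
    [0,0,0,-0.2,0],
    [0,0,0,-0.2,0],
    [0,0,0,-0.2,0],
    [0,0,0,-0.08,0],
    [0,0,0,0,0],
  ],
)

```text
clock: 8.88
tool_pos: [544.6, 11.8, 193.1]
eef_rot: [179.8, 0.1, 102.3]
contact_force: [0.4, -1.1, -1.1]
opening: 24.0
finger_force: 30.0
```

Call:
send_rows(
  steps=[
    [0,0,0,0,0.0661],
    [0,0,0,0,0.0661],
    [0,0,0,0,0.0661],
    [0,0,0,0,0.0661],
    [0,0,0,0,0.0661],
    [0,0,0,0,0.0661],
    [0,0,0,0,0.0661],
    [0,0,0,0,0.0661],
    [0,0,0,0,0],
  ],
)

```text
clock: 9.63
tool_pos: [542.4, 11.8, 189.0]
eef_rot: [-179.9, 0.1, 54.4]
contact_force: [-0.0, -0.6, -1.3]
opening: 23.7
finger_force: 30.0
```

```bash
python3 - <<'E'
from h import *
s,T,R=tool();print(s["contact_force"],s["opening"],s["joint_positions"],s["clock"])
go((541.2,272.1,190),-35.3)
# back off 40mm along tool x for a look
ax=np.radians(54.7);go((541.2-40*np.cos(ax),272.1-40*np.sin(ax),190),-35.3)
E
```

```text
[-0.04 -0.65 -1.33] 23.668452904558972 [ -1.21   6.5  117.07   0.    56.54  34.34] 9.6333
T [542.36  11.81 189.02] az -35.55825499798921 shift mm [ 211.07 -152.31   -0.97] share [ 1.76 -1.27 -0.01] turn [np.float64(-0.25825499798921214), np.float64(-0.0028694999776579127)]
T [542.36  11.81 189.02] az -35.55825499798921 shift mm [ 171.07 -152.13   -0.92] share [ 1.43 -1.27 -0.01] turn [np.float64(-0.25825499798921214), np.float64(-0.0028694999776579127)]
```

Call:
send_rows(
  steps=[
    [0,0.1,-0.0725,0,-0.003],
    [0,0.22,-0.159,0,0],
    [0,0.22,-0.159,0,0],
    [0,0.22,-0.159,0,0],
    [0,0.22,-0.159,0,0],
    [0,0.22,-0.159,0,0],
    [0,0.22,-0.159,0,0],
    [0,0.22,-0.159,0,0],
    [0,0.12,-0.084,0,0],
  ],
)

```text
clock: 10.38
tool_pos: [538.9, 274.8, 189.4]
eef_rot: [-180.0, 0.0, 55.3]
contact_force: [0.4, -0.0, -0.6]
opening: 23.9
finger_force: 30.0
```

Call:
send_rows(
  steps=[
    [0,0,0,0,0],
    [0,0,0,0,0],
    [0,0,0,0,0],
  ],
)

```text
clock: 10.63
tool_pos: [539.2, 271.5, 189.7]
eef_rot: [-180.0, 0.1, 55.1]
contact_force: [-0.3, 0.5, -1.5]
opening: 23.4
finger_force: 30.0
```

```bash
python3 - <<'E'
from h import *
s,T,R=tool();print(T,s["eef_rot"],s["contact_force"],s["clock"])
im,p=grab("wrist","w6");np.save("w6p.npy",p,allow_pickle=True);im2,_=grab("side","s6")
for q in((0,0,68),(9,0,90+0),): print(proj(p,T+R@np.array(q)))
a=np.zeros((600,800,3),np.uint8);a[:,:500]=cv2.resize(im[110:230,203:303],(500,600),interpolation=cv2.INTER_CUBIC);a[:,500:]=cv2.resize(im2[150:330,220:310],(300,600))
cv2.imwrite("pics/v6.png",a)
E
```

```text
[539.19 271.53 189.68] [-179.97    0.07   55.11] [-0.35  0.54 -1.47] 10.6333
[253.91 190.59]
[253.87 176.4 ]
```

View pics/v6.png

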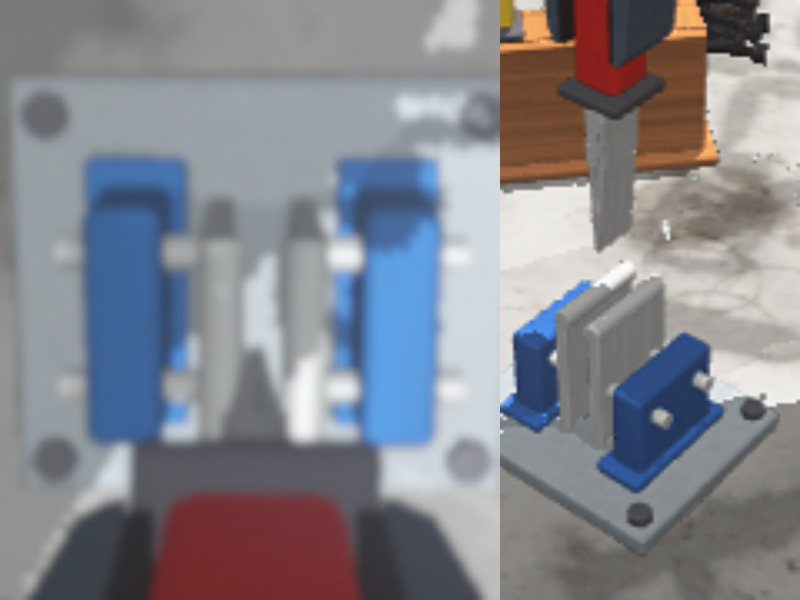

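This shows the blade hanging point-down over the gap: tip at about raw (255, 180), strip centres near columns 247 and 263.5, and the tip looks roughly central. I'll pull sub-pixel profiles.

```bash
python3 - <<'E'
from h import *
g=cv2.cvtColor(cv2.imread("pics/w6.png"),cv2.COLOR_BGR2GRAY).astype(int)
print("     ",list(range(240,274)))
for v in list(range(160,198,3)): print(v,g[v-1:v+2,240:274].mean(0).astype(int).tolist())
E
```

```text
[240, 241, 242, 243, 244, 245, 246, 247, 248, 249, 250, 251, 252, 253, 254, 255, 256, 257, 258, 259, 260, 261, 262, 263, 264, 265, 266, 267, 268, 269, 270, 271, 272, 273]
160 [165, 159, 146, 140, 150, 162, 168, 170, 168, 164, 156, 147, 143, 144, 147, 155, 163, 162, 148, 132, 133, 144, 153, 159, 163, 164, 162, 161, 187, 217, 230, 232, 231, 228]
163 [133, 135, 130, 133, 144, 154, 161, 165, 166, 163, 154, 145, 145, 153, 171, 195, 204, 192, 162, 134, 134, 146, 155, 162, 166, 167, 164, 160, 172, 193, 200, 201, 200, 192]
166 [111, 125, 128, 133, 145, 156, 164, 169, 167, 163, 156, 161, 182, 198, 205, 210, 207, 191, 161, 133, 135, 147, 156, 163, 166, 167, 163, 160, 161, 159, 151, 146, 137, 111]
169 [110, 126, 128, 134, 145, 156, 165, 170, 169, 163, 157, 171, 198, 210, 212, 211, 205, 185, 155, 133, 136, 148, 157, 163, 166, 166, 163, 161, 166, 165, 152, 143, 130, 101]
172 [109, 125, 128, 134, 146, 155, 162, 165, 166, 162, 157, 170, 197, 209, 211, 211, 209, 197, 167, 137, 137, 149, 157, 163, 166, 166, 162, 154, 147, 137, 131, 133, 124, 100]
175 [114, 131, 132, 135, 146, 155, 162, 165, 166, 162,
[... 641 characters left out ...]

187 [166, 158, 145, 140, 149, 157, 163, 166, 163, 152, 131, 114, 110, 108, 105, 107, 118, 147, 170, 175, 191, 214, 234, 244, 244, 234, 218, 205, 211, 224, 229, 230, 228, 215]
190 [159, 162, 153, 145, 150, 157, 162, 162, 153, 133, 115, 109, 108, 106, 102, 103, 107, 115, 135, 166, 196, 220, 237, 245, 243, 232, 216, 198, 189, 184, 182, 184, 179, 162]
193 [174, 187, 173, 153, 151, 156, 154, 140, 123, 111, 109, 109, 109, 108, 107, 106, 106, 107, 112, 130, 173, 214, 236, 245, 243, 231, 214, 197, 185, 170, 157, 155, 151, 136]
196 [192, 186, 164, 142, 140, 145, 140, 121, 105, 101, 103, 104, 103, 103, 103, 102, 102, 102, 102, 110, 149, 194, 220, 230, 228, 216, 198, 187, 190, 193, 191, 189, 187, 178]
```

Blade centre is at column 253.5, constant along its length, so it hangs upright. The gap middle is at 254.7, with an inner width of about 6.8 mm. Correction: +1.3 mm in tool y and +1.6 mm in tool x. Then lower in stages.

Call:
send_rows(
  steps=[
    [0,0.013,0.0105,0,0],
    [0,0,0,0.08,0],
    [0,0,0,0.08,0],
    [0,0,0,0.06,0],
    [0,0,0,0.04,0],
    [0,0,0,0.03,0],
    [0,0,0,0.03,0],
    [0,0,0,0,0],
    [0,0,0,0,0],
  ],
)

```text
clock: 11.48
tool_pos: [541.6, 272.8, 152.1]
eef_rot: [-180.0, 0.0, 55.0]
contact_force: [0.8, 0.7, -0.6]
opening: 24.2
finger_force: 30.0
```

Call:
send_rows(
  steps=[
    [0,0,0,0.03,0],
    [0,0,0,0.03,0],
    [0,0,0,0.03,0],
    [0,0,0,0,0],
    [0,0,0,0,0],
    [0,0,0,0,0],
  ],
)

```text
clock: 11.98
tool_pos: [541.7, 272.7, 141.4]
eef_rot: [180.0, -0.0, 55.0]
contact_force: [0.3, -0.6, -1.3]
opening: 23.9
finger_force: 30.0
```

```bash
cat >> h.py <<'E'
def rep():
    s,T,R=tool();print("t",round(s["clock"],2),"T",T,"rot",s["eef_rot"],"F tool",R.T@s["contact_force"],"M tool",R.T@s["wrist_torque"])
E
python3 -c "
from h import *
rep()
im,p=grab('wrist','w7');g=cv2.cvtColor(im,cv2.COLOR_BGR2GRAY).astype(int)
print(list(range(238,274)))
for v in range(150,206,4): print(v,g[v-1:v+2,238:274].mean(0).astype(int).tolist())
rep()"
```

```text
t 11.98 T [541.67 272.73 141.42] rot [180.    -0.    54.99] F tool [-0.37  0.59  1.34] M tool [ 0.04 -0.17  0.03]
[238, 239, 240, 241, 242, 243, 244, 245, 246, 247, 248, 249, 250, 251, 252, 253, 254, 255, 256, 257, 258, 259, 260, 261, 262, 263, 264, 265, 266, 267, 268, 269, 270, 271, 272, 273]
150 [153, 158, 159, 159, 159, 160, 160, 160, 160, 161, 160, 160, 160, 160, 161, 161, 161, 162, 162, 161, 160, 160, 160, 160, 159, 159, 159, 160, 160, 161, 160, 157, 143, 118, 101, 99]
154 [147, 156, 159, 159, 160, 160, 160, 160, 160, 160, 161, 161, 160, 160, 159, 160, 160, 159, 156, 151, 148, 148, 148, 147, 146, 145, 145, 146, 147, 147, 148, 145, 134, 111, 97, 97]
158 [132, 141, 140, 133, 125, 120, 118, 118, 121, 129, 139, 146, 149, 151, 151, 150, 150, 150, 149, 147, 145, 138, 127, 118, 116, 116, 117, 120, 129, 139, 145, 146, 139, 115, 98, 95]
162 [131, 135, 127, 115, 109, 109, 109, 109, 109, 116, 130, 141, 144, 145, 146, 145, 145, 145, 144, 144, 143, 135, 120, 109, 109, 109, 110, 111, 121, 150, 182, 195, 185, 150, 119, 110]
166 [132, 125, 114, 109, 108, 108, 108, 109, 109, 114, 128, 139, 143, 
[... 1136 characters left out ...]
5, 107, 114, 127, 141, 152, 159, 164, 167, 168, 165, 160, 163, 166, 146, 121, 112, 106]
194 [175, 159, 142, 149, 156, 162, 165, 165, 157, 135, 114, 106, 107, 107, 108, 107, 107, 107, 106, 105, 107, 110, 125, 146, 159, 164, 167, 167, 164, 159, 160, 162, 147, 136, 140, 135]
198 [105, 102, 98, 101, 105, 108, 109, 110, 105, 93, 85, 84, 84, 84, 84, 85, 85, 85, 84, 84, 84, 85, 90, 98, 106, 110, 111, 111, 110, 107, 104, 101, 97, 97, 99, 98]
202 [87, 87, 88, 88, 87, 88, 87, 88, 87, 87, 87, 88, 88, 88, 88, 88, 88, 88, 88, 88, 88, 88, 89, 88, 88, 88, 89, 90, 89, 89, 90, 90, 90, 90, 90, 91]
t 12.03 T [541.68 272.78 141.49] rot [180.    -0.01  54.99] F tool [-0.55  0.37  0.74] M tool [ 0.01 -0.13  0.03]
```

```bash
cat >> h.py <<'E'
def avg(n=6):
    F=[];Ts=[];M=[]
    for i in range(n):
        manip.grab_frame("wrist");s,T,R=tool();F.append(R.T@s["contact_force"]);Ts.append(T);M.append(R.T@s["wrist_torque"])
    F=np.array(F);print("t",round(s["clock"],2),"T",np.mean(Ts,0),"F tool",F.mean(0),"sd",F.std(0),"M",np.mean(M,0))
E
python3 -c "
from h import *
avg()"
```

```text
t 12.33 T [541.67 272.76 141.49] F tool [-0.26  0.1   1.32] sd [0.52 0.87 0.6 ] M [ 0.02 -0.1   0.  ]
```

Call:
send_rows(
  steps=[
    [0,0,0,0.03,0],
    [0,0,0,0.03,0],
    [0,0,0,0.03,0],
    [0,0,0,0.03,0],
  ],
)

```text
clock: 12.67
tool_pos: [541.4, 272.7, 126.4]
eef_rot: [-180.0, 0.0, 55.0]
contact_force: [-0.3, -1.0, -2.0]
opening: 23.8
finger_force: 30.0
```

```bash
python3 -c "
from h import *
avg()"
```

```text
t 12.97 T [541.41 272.63 126.49] F tool [-0.04 -0.41  1.79] sd [0.4  0.49 0.49] M [ 0.04 -0.15 -0.01]
```

Call:
send_rows(
  steps=[
    [0,0,0,0.02,0],
    [0,0,0,0.02,0],
    [0,0,0,0.02,0],
    [0,0,0,0.015,0],
  ],
)

```text
clock: 13.3
tool_pos: [541.5, 272.6, 117.6]
eef_rot: [-180.0, 0.0, 55.0]
contact_force: [0.4, -1.2, -1.8]
opening: 24.1
finger_force: 30.0
```

```bash
python3 -c "
from h import *
avg()"
```

```text
t 13.6 T [541.54 272.67 117.74] F tool [-0.22  0.2   2.12] sd [0.44 0.39 0.52] M [-0.04 -0.11 -0.01]
```

Call:
send_rows(
  steps=[
    [0,0,0,0.015,0],
    [0,0,0,0.015,0],
    [0,0,0,0.02,0],
  ],
)

```text
clock: 13.85
tool_pos: [541.8, 272.9, 112.0]
eef_rot: [180.0, -0.0, 55.0]
contact_force: [0.8, -0.6, 1.5]
opening: 23.7
finger_force: 30.0
```

```bash
python3 -c "
from h import *
avg()"
```

```text
t 14.15 T [541.56 272.71 111.69] F tool [1.1  0.78 2.79] sd [0.41 0.55 1.07] M [-0.12  0.14  0.02]
```

Call:
send_rows(
  steps=[
    [0,0,0,0.015,0],
    [0,0,0,0.015,0],
    [0,0,0,0.015,0],
    [0,0,0,0.015,0],
  ],
)

```text
clock: 14.48
tool_pos: [541.7, 272.8, 104.8]
eef_rot: [180.0, -0.0, 55.0]
contact_force: [-0.3, -0.2, 2.1]
opening: 23.9
finger_force: 30.0
```

```bash
python3 -c "
from h import *
avg()"
```

```text
t 14.78 T [541.56 272.73 104.48] F tool [1.62 0.76 2.81] sd [0.4  0.47 1.65] M [-0.16  0.33 -0.01]
```

Call:
send_rows(
  steps=[
    [0,0,0,0.015,0],
    [0,0,0,0.015,0],
    [0,0,0,0.015,0],
  ],
)

```text
clock: 15.03
tool_pos: [541.7, 272.8, 99.5]
eef_rot: [180.0, -0.0, 55.0]
contact_force: [-0.5, -0.4, 3.5]
opening: 23.9
finger_force: 30.0
```

```bash
python3 -c "
from h import *
avg()"
```

```text
t 15.33 T [541.58 272.72  99.15] F tool [1.96 0.4  1.74] sd [0.58 0.41 1.64] M [-0.14  0.3   0.  ]
```

Contact began at about TCP z 113, and side force is only about 0.5 N, so it is well centred. I'll measure plate push-back visually from the strip separation at the earlier frames and now.

```bash
cat >> h.py <<'E'
def strips(im,p,rows,zs=88,w=9):
    "separation of the two strip profiles (mm at height zs), and their mean position along fixture y"
    g=cv2.cvtColor(im,cv2.COLOR_BGR2GRAY).astype(np.float32)[rows[0]:rows[1]].mean(0);x=np.arange(len(g))
    f=lambda u:np.interp(u,x,g)
    best=None
    l=int(np.argmax(g[225:252]))+225
    u=np.arange(l-7,l+3.01,.25);a=f(u)
    c=[(np.corrcoef(a,f(u+s))[0,1],s) for s in np.arange(14,40,.05)]
    r,s=max(c);v=np.mean(rows)
    A,B=onz(p,(l,v),zs),onz(p,(l+s,v),zs)
    print("peak",l,"shift px",round(s,2),"r",round(r,3),"sep mm",np.linalg.norm(A-B));return s
E
python3 - <<'E'
from h import *
im,p=grab("wrist","w8")
strips(cv2.imread("pics/w6.png"),np.load("w6p.npy",allow_pickle=True).item(),(166,174))
p7=dict(p);s,T,R=tool();p7["t"]=np.array(p["t"])-np.array(p["R"])@np.array([0,0,141.45-T[2]])
strips(cv2.imread("pics/w7.png"),p7,(172,178))
g=cv2.cvtColor(im,cv2.COLOR_BGR2GRAY).astype(int)
for v in range(150,205,6): print(v,g[v-1:v+2,232:280:1].mean(0).astype(int).tolist())
for x in(12,18,24):print(proj(p,T+R@[x,0,T[2]-90]))
E
```

```text
peak 251 shift px 38.95 r 0.961 sep mm 40.62051564162793
peak 245 shift px 19.9 r 0.999 sep mm 17.61629429667271
150 [160, 161, 162, 163, 163, 163, 163, 162, 162, 162, 162, 163, 163, 164, 163, 163, 163, 163, 163, 163, 164, 164, 164, 163, 163, 163, 163, 163, 163, 164, 164, 164, 164, 163, 162, 159, 155, 152, 150, 149, 149, 148, 148, 148, 147, 146, 146, 146]
156 [108, 105, 117, 141, 155, 160, 160, 161, 162, 162, 162, 162, 162, 163, 162, 163, 163, 162, 160, 158, 155, 154, 156, 157, 156, 156, 157, 156, 157, 157, 156, 153, 150, 148, 147, 146, 147, 147, 147, 146, 139, 120, 102, 97, 99, 100, 100, 100]
162 [102, 100, 105, 123, 141, 149, 149, 148, 146, 145, 143, 143, 145, 147, 149, 153, 153, 150, 147, 146, 146, 146, 147, 147, 147, 147, 147, 147, 147, 145, 142, 140, 139, 140, 140, 141, 142, 144, 146, 145, 138, 118, 100, 97, 97, 95, 86, 79]
168 [95, 96, 103, 122, 135, 133, 121, 113, 110, 110, 110, 111, 111, 118, 132, 142, 145, 146, 146, 147, 147, 147, 147, 147, 146, 146, 146, 145, 144, 135, 117, 108, 110, 111, 111, 111, 113, 121, 134, 141, 136, 113, 97, 98, 97, 89, 76, 68]
174 [112, 113, 115, 12
[... 707 characters left out ...]
192 [91, 94, 100, 114, 131, 144, 153, 159, 164, 167, 169, 169, 167, 161, 151, 137, 122, 112, 109, 110, 109, 108, 106, 104, 106, 108, 111, 113, 117, 127, 140, 150, 156, 161, 165, 169, 169, 169, 165, 157, 144, 127, 128, 137, 127, 97, 71, 65]
198 [79, 81, 82, 87, 94, 100, 104, 108, 109, 112, 111, 112, 111, 107, 101, 91, 85, 85, 86, 86, 86, 85, 86, 86, 86, 85, 84, 86, 88, 92, 98, 104, 106, 109, 111, 112, 113, 112, 110, 106, 98, 88, 82, 83, 81, 75, 68, 66]
204 [89, 89, 89, 89, 90, 89, 90, 89, 90, 89, 89, 89, 89, 89, 89, 89, 89, 90, 90, 90, 90, 90, 90, 90, 90, 90, 91, 90, 90, 90, 90, 90, 90, 91, 91, 91, 91, 91, 92, 92, 91, 92, 92, 92, 91, 89, 83, 74]
[254.13 195.17]
[254.15 187.41]
[254.16 179.54]
```

```bash
python3 - <<'E'
from h import *
im,p=grab("wrist")
strips(im,p,(184,192));strips(im,p,(184,188))
s,T,R=tool()
p7=dict(p);p7["t"]=np.array(p["t"])-np.array(p["R"])@np.array([0,0,141.45-T[2]])
im7=cv2.imread("pics/w7.png")
strips(im7,p7,(172,176));strips(im7,p7,(174,180))
E
```

```text
peak 242 shift px 25.85 r 0.997 sep mm 19.430003185134204
peak 242 shift px 25.85 r 0.997 sep mm 19.39533388121477
peak 245 shift px 19.8 r 0.999 sep mm 17.512204344113446
peak 245 shift px 20.0 r 0.998 sep mm 17.736079457336142
```

Separation went from 17.6 to 19.4 mm, about 0.9 mm per plate, which matches the wedge arithmetic (gap ≈ 7.6 mm). Another 9.4 mm down gives about 1.5 mm each.

Call:
send_rows(
  steps=[
    [0,0,0.001,0.015,0],
    [0,0,0,0.015,0],
    [0,0,0,0.015,0],
    [0,0,0,0.015,0],
    [0,0,0,0.012,0],
    [0,0,0,0.006,0],
    [0,0,0,0,0],
    [0,0,0,0,0],
    [0,0,0,0,0],
  ],
)

```text
clock: 16.18
tool_pos: [541.6, 272.6, 89.8]
eef_rot: [-180.0, 0.0, 55.0]
contact_force: [0.9, 1.7, -0.4]
opening: 24.1
finger_force: 30.0
```

```bash
python3 - <<'E'
from h import *
avg(8)
im,p=grab("wrist","w9");im2,_=grab("side","s9")
for r in((186,192),(188,196),(190,194)): strips(im,p,r)
a=np.zeros((600,800,3),np.uint8);a[:,:500]=cv2.resize(im[110:230,203:303],(500,600),interpolation=cv2.INTER_CUBIC);a[:,500:]=cv2.resize(im2[150:330,220:310],(300,600))
cv2.imwrite("pics/v9.png",a);rep()
E
```

```text
t 16.58 T [541.61 272.64  89.84] F tool [2.12 0.4  1.9 ] sd [0.63 0.38 0.92] M [-0.07  0.33  0.02]
peak 241 shift px 28.3 r 0.998 sep mm 20.391046640258356
peak 241 shift px 28.2 r 0.998 sep mm 20.37368296017573
peak 241 shift px 28.2 r 0.998 sep mm 20.37368296017573
t 16.68 T [541.63 272.64  89.87] rot [-180.    0.   55.] F tool [2.27 0.64 3.12] M tool [-0.1   0.41 -0.  ]
```

View pics/v9.png

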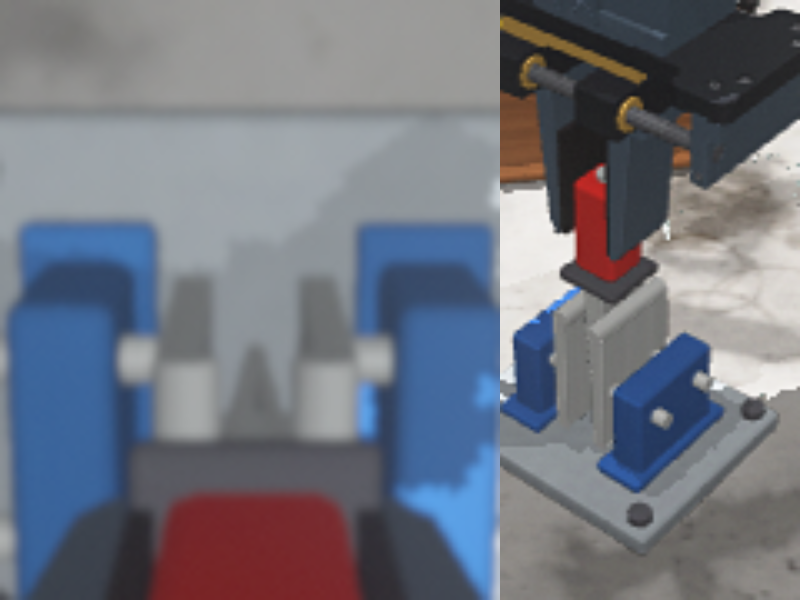

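The gauge sits upright between the plates. Separation is 20.4 mm, so each plate is pushed back about 1.4 mm, and the strips are symmetric about the blade. The collar is about 11 mm clear of the plates and side force is under 1 N. Handing in.

```bash
python3 -c "
from station import manip
print(manip.hand_in())"
```

```text
the job is handed in; nothing more can be done
None
```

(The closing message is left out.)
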